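Move the counter row to the other rack, mirrored

ROBOT

A 6-joint arm with a two-finger parallel gripper is mounted at the origin on the work surface; the furniture and walls round the work are solid. World frame = base frame: x ahead of the robot, y to its left, z up, the work surface at z = 0. Lengths are in m, angles in rad, forces in N, time in s.
With the tool pointing down it reaches from about 0.425 to 1.125 m from the base axis. Payload 14.9 kg.
Tool frame: the origin (TCP) lies on the centre line of the jaws, within the pads' length; the fingertips stand 19 mm ahead of it and the grasp point (between the pads) is the TCP; z points along the fingers, y is the line along which they close (so a half turn about z gives the same grasp; the last joint's range is limited). The gripper opens to 91 mm and grips with 3 to 60 N. Pads are 32 mm wide; open, the fingers measure 118 mm over their backs; the gripper's body (76 mm by 178 mm) begins 60 mm behind the grasp point.
Start: joints at [-1.285, 0.379, 1.734, -0, 1.028, -0.033], TCP at [0.219, -0.665, 0.233] pointing down, gripper open.
Joint ranges: [-2.77, 2.77], [-0.74, 2.19], [0, 2.66], [-1.06, 4.2], [0.31, 2.87], [-3.08, 3.08]. Speed limits (rad/s): [1.89, 1.89, 2.39, 3.14, 3.14, 3.14].

INTERFACE

Orientations are given as [roll, pitch, yaw] about the fixed x, y, z axes, in that order (R = Rz(yaw) Ry(pitch) Rx(roll)).
In Python, from station import monitor, optics, order gives the robot as it stands. The module is installed in compiled form; this text tells all that it offers.
- The arm moves only by the shell command python3 -m jog 'ROWS' [FORCE]. ROWS is a JSON object of lists of equal length, an entry for each row: "slide": the shift along the tool's x, y, z normalised to -1 to 1, where 1 is 200 mm, a list of three; "rot": the turn, a rotation vector about the tool's x, y, z normalised to -1 to 1, where 1 is 180 degrees, a list of three; "grip": the finger opening in mm, from 0 to 91.2. In form: {"slide": [[x, y, z], ...], "rot": [[wx, wy, wz], ...], "grip": [grip, ...]}. A call has 1 to 12 rows; each row is the pose to reach, as a shift and turn from the pose commanded when the call began, along the tool's axes at that moment, turning the shorter way round; what a row does not reach only later rows make up. A row lasts 1/8 s, in which the tool goes at most 62.5 mm and 10.7 degrees, less where a joint would pass 70% of its speed; a pose out of reach is approached as far as the arm can. A call with a number of a shift or a turn outside -1 to 1 is refused whole. A call with a gripper value outside its range is refused whole. The fingers move at their own pace and stop on an object; FORCE is the grip in N (left out, the last holds). Time passes only in rows, so rows that repeat a pose let the fingers close. It gives the time, the measured TCP pose, the force, the opening and the grip force at its end, in the units of the state.
- monitor.get_obs(): the state, without advancing time (a new reading comes with each control period).
- optics.grab_frame(name): name is "scene" or "top" or "wrist"; returns (picture, depth): 480x640x3 uint8, blue, green, red; 480x640 float32, m along the optical axis (not along the pixel's ray), 0 where there is no reading.
- optics.get_calibration(name): a dict with "vfov" (degrees; the focal length in pixels is half the picture's height over the tangent of half this angle, whatever the lens; pixels are square), "cx", "cy" (the principal point, pixels), "R" (3x3) and "t" (3): a world point X has camera coordinates R X + t. Camera axes: x right, y down, z forward; pixel columns grow to the right and rows downward; lengths in m; the calibration is good to about 2 mm. A picture is of the moment at which its call begins: read the wrist's pose just before it. get_calibration takes no time and is no camera call; for the wrist camera it gives the pose at the moment of the call.
- order.close_job(): hands the job in; it is judged then, once.
The state is a dict: "time": time; "joints": joint angles; "joint_velocities": joint speeds; "effort": joint torques, N m; "position": TCP position; "tool_rot": TCP orientation; "contact_force": force on the tool from outside, world axes, zero at the start; "moment": the same for the moment, N m; "grip_width": finger opening in m; "grasp_force": force on a finger pad.
Only numpy, scipy, OpenCV 4.12 (cv2) and the standard library are available. Lean on these libraries where they do the work, as an engineer would, in place of code of your own. Each camera call takes 0.05 s, during which the arm holds its last target. There are 200 camera calls.

TASK

Move the row of four things from the full rack to the empty rack beside it, in reverse order: the leftmost thing of the old row, as you see it, becomes the rightmost of the new one, and so on to the last, so that customers facing you will see the row as you see it now. Stand each thing upright in the middle of its own rubber mat, leave everything released and at rest, and never let any of them topple.

Things in the scene. Friction and masses are not known exactly. Their poses are not given: they have to be found in the camera images.
- jam_jar: closed round glass jar, the shorter of the two jars: body 60 mm in diameter and 84 mm high, screw lid 56 mm in diameter on top, 86 mm high in all; origin at the centre of its underside, z up. Stands on its own mat in the old rack at the start
- honey_jar: closed round glass jar, the taller of the two jars: body 60 mm in diameter, overhanging screw lid 65 mm in diameter over the top 12 mm, 100 mm high in all; origin at the centre of its underside, z up. Stands on its own mat in the old rack at the start
- carton: small closed upright biscuit carton, 42 mm along its x, 62 mm along its y, 110 mm high. At the start its 62 mm side lies across the row (across the rack), within about 9 degrees; origin at the centre of its underside, z up. Stands on its own mat in the old rack at the start
- stamp: wooden hand stamp standing on its foot: rectangular foot 30 mm (x) by 38 mm (y) and 18 mm high, turned round handle above it with a 24 mm waist and, from 44 mm up, a 28 mm knob; 82 mm high in all; origin at the centre of its underside, z up. Stands on its own mat in the old rack at the start
- old_rack: low wooden rack on the left or right, full at the start; fixed; 84 mm (x) by 304 mm (y), board top 16 mm up; 34 mm high end cheeks, long sides open. Origin: centre of underside. Four places at y = -108, -36, 36, 108 mm, x = 0, each with a 66 mm square rubber mat, its top 19 mm up. +y is its left end seen from the robot. From x = 0.6 m on: a tall display case
- new_rack: low wooden rack, empty at the start, on the other side; fixed; 84 mm (x) by 304 mm (y), board top 16 mm up; 34 mm high end cheeks, long sides open. Origin: centre of underside. Four places at y = -108, -36, 36, 108 mm, x = 0, each with a 66 mm square rubber mat, its top 19 mm up. +y is its left end seen from the robot. From x = 0.6 m on: a tall display case
- mat_jam_jar: square rubber mat, 66 x 66 x 3 mm, fixed on the old rack, on which the jam jar stands at the start; it marks for good the place where that thing stood. Origin at the centre of its underside, 16 mm above the worktop
- mat_honey_jar: square rubber mat, 66 x 66 x 3 mm, fixed on the old rack, on which the honey jar stands at the start; it marks for good the place where that thing stood. Origin at the centre of its underside, 16 mm above the worktop
- mat_carton: square rubber mat, 66 x 66 x 3 mm, fixed on the old rack, on which the carton stands at the start; it marks for good the place where that thing stood. Origin at the centre of its underside, 16 mm above the worktop
- mat_stamp: square rubber mat, 66 x 66 x 3 mm, fixed on the old rack, on which the stamp stands at the start; it marks for good the place where that thing stood. Origin at the centre of its underside, 16 mm above the worktop
Mind the look-alikes: they are no part of the job. Leave any orange look-alike of the jam_jar alone.

How it is judged:
By the outcome, as a careful person would: the job done as asked, in the order asked, and still so for the second after the job is handed in, with the robot touching nothing.
It also fails if it takes over 112 s, if anything falls off the work surface, if the arm or the gripper's body presses on something with over 40 N, if the wrist force passes 120 N, or if a joint passes its speed limit or range.

## Working session

There is one attempt and no reset: what is moved stays moved. The work goes in short steps, Python scripts to look and compute and a shell command to move; the robot and the scene stay as the last step left them, time stands still between calls to the robot, and variables do not carry over. Pictures are saved under pics/ and viewed, at most 14 in all, crops included, and the job is handed in when it is done.

```bash
mkdir -p pics
python3 - <<'E'
from station import monitor, optics
import cv2,numpy as np
o=monitor.get_obs()
print(o)
for n in("scene","top"):
    p,d=optics.grab_frame(n); cv2.imwrite(f"pics/{n}0.png",p); np.save(f"{n}0.npy",d)
    c=optics.get_calibration(n); print(n,c)
E
```

```text
{'time': 0.0, 'joints': array([-1.28527943e+00,  3.79406988e-01,  1.73475222e+00,  1.32205507e-05,
        1.02848555e+00, -3.33006753e-02]), 'joint_velocities': array([-0.00039376, -0.00029134,  0.00099364,  0.00254059, -0.00181869,
        0.00067454]), 'effort': array([ 2.41323778e-04, -7.63729548e+01, -4.34370053e+01,  6.50578178e-02,
        4.25424438e-02, -1.42719603e-05]), 'position': array([ 0.21930718, -0.6643837 ,  0.23230349]), 'tool_rot': array([-3.14054150e+00, -4.63396340e-05,  3.18810717e-01]), 'contact_force': array([-0.73739278, -0.27338834, -0.04218043]), 'moment': array([-0.04813063,  0.01300473, -0.00336936]), 'grasp_force': 0.0, 'grip_width': 0.09088291298339707}
scene {'vfov': 50.18599868009179, 'cx': 322.4440676796316, 'cy': 236.90130579778244, 'R': array([[ 0.41608682, -0.90926581, -0.0103658 ],
       [-0.35207217, -0.15057958, -0.92378081],
       [ 0.83840142,  0.38802253, -0.38278137]]), 't': array([-0.19140634,  0.1878221 ,  0.71817862])}
top {'vfov': 52.60905793184676, 'cx': 318.18575772611064, 'cy': 236.1756736501687, 'R': array([[-0.00567114, -0.99982673,  0.01773007],
       [-0.99847477,  0.00468796, -0.05501056],
       [ 0.05491791, -0.018015  , -0.99832834]]), 't': array([-0.01960362,  0.41934953,  0.85727885])}
```

View pics/top0.png

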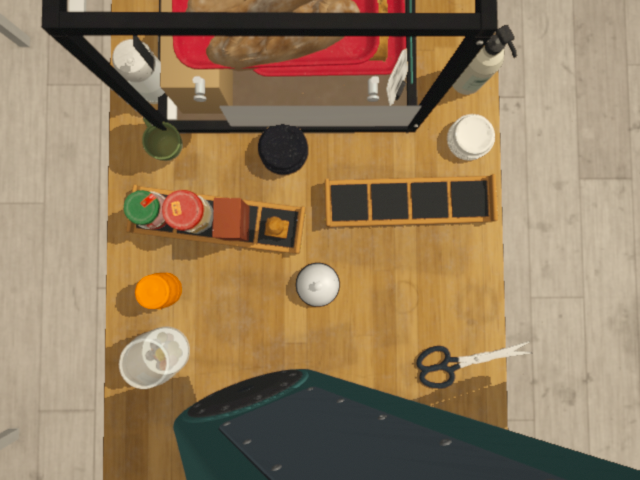

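View pics/scene0.png

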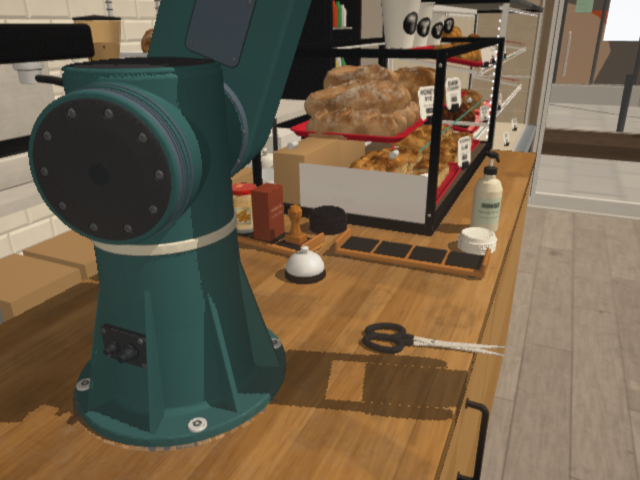

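The top view looks along −z, with +x up and +y left. The full rack is on the left, and from the left it holds the green-lidded jar (145,208), the red-lidded jar (187,211), the carton (231,219) and the stamp (277,228). The empty rack is on the right, with mats from (350,203) to (469,199). The orange look-alike is at (158,290), the bell at (318,285), a cup at (162,141) and a black tin at (283,149).

The scene view adds the heights of the carton and stamp. Next I measure.

```bash
cat > h.py <<'E'
import cv2,numpy as np
from station import monitor, optics
def ray(c,u,v,z):
    f=240/np.tan(np.radians(c["vfov"]/2)); R=c["R"];t=c["t"]
    C=-R.T@t; d=R.T@np.array([(u-c["cx"])/f,(v-c["cy"])/f,1]); return C+d*(z-C[2])/d[2]
def cloud(c,d):
    f=240/np.tan(np.radians(c["vfov"]/2)); v,u=np.mgrid[:480,:640]
    P=np.stack([(u-c["cx"])/f*d,(v-c["cy"])/f*d,d],-1); return (P-c["t"])@c["R"]
def blobs(m,amin):
    m=cv2.morphologyEx(m.astype(np.uint8)*255,cv2.MORPH_OPEN,np.ones((3,3)))
    return [k for k in cv2.findContours(m,cv2.RETR_EXTERNAL,cv2.CHAIN_APPROX_NONE)[0] if cv2.contourArea(k)>amin]
E
python3 - <<'E'
from h import *
c=optics.get_calibration("top"); p=cv2.imread("pics/top0.png"); d=np.load("top0.npy"); W=cloud(c,d)
for n,(u,v) in dict(green=(143,208),red=(182,211),carton=(231,215),stamp=(277,225),cup=(150,125),cup2=(162,127),tin=(283,145),bell=(318,280),orange=(155,290),bigwhite=(155,345),jarR=(472,133),newmat=(390,203),oldrack=(220,240),case=(320,113),caseTop=(270,22),caseF=(320,127)).items(): print(n,(u,v),p[v,u],W[v,u].round(3))
# dark mats of the new rack
hsv=cv2.cvtColor(p,cv2.COLOR_BGR2HSV)
m=(hsv[...,2]<60); m[:170]=0; m[260:]=0
M=[]
for k in blobs(m,300):
    (u,v),s,a=cv2.minAreaRect(k); x=ray(c,u,v,.019)
    b=np.array([ray(c,*q,.019)[:2] for q in cv2.boxPoints(cv2.minAreaRect(k))])
    print("dark",round(u),round(v),x[:2].round(4),np.linalg.norm(b[0]-b[1]).round(4),np.linalg.norm(b[1]-b[2]).round(4),np.degrees(np.arctan2(*(b[1]-b[0]))).round(1))
# tops by height in the old rack region
z=W[...,2]
for lo,hi in((.09,.108),(.110,.124),(.125,.135),(.092,.103)):
    m=(z>lo)&(z<hi); m[:180]=0;m[250:]=0;m[:,:115]=0;m[:,310:]=0
    for k in blobs(m,25):
        r=cv2.minAreaRect(k); q=k[:,0,:]; zz=np.median(z[m&(cv2.drawContours(np.zeros((480,640),np.uint8),[k],-1,1,-1)>0)])
        pts=np.array([ray(c,*s,zz)[:2] for s in q]).astype(np.float32); R=cv2.minAreaRect(pts*1000)
        print("top",lo,np.round(r[0]),zz.round(4),R)
E
```

```text
green (143, 208) [ 74 130  76] [0.46  0.259 0.105]
red (182, 211) [ 68  91 207] [0.454 0.194 0.115]
carton (231, 215) [ 44  80 165] [0.446 0.115 0.128]
stamp (277, 225) [ 31 126 192] [0.433 0.046 0.1  ]
cup (150, 125) [51 87 81] [0.609 0.266 0.055]
cup2 (162, 127) [15 17 16] [0.608 0.249 0.044]
tin (283, 145) [36 36 38] [0.577 0.039 0.041]
bell (318, 280) [209 222 228] [ 0.342 -0.02   0.046]
orange (155, 290) [  0 148 252] [0.329 0.244 0.087]
bigwhite (155, 345) [146 162 171] [0.232 0.261 0.03 ]
jarR (472, 133) [212 233 242] [ 0.602 -0.297  0.029]
newmat (390, 203) [48 51 52] [ 0.478 -0.15   0.019]
oldrack (220, 240) [ 43  92 138] [0.413 0.153 0.014]
case (320, 113) [112 124 131] [ 0.615 -0.024  0.103]
caseTop (270, 22) [34 35 38] [0.615 0.033 0.4  ]
caseF (320, 127) [36 41 42] [ 0.612 -0.026  0.029]
dark 277 227 [0.4359 0.0506] 0.0616 0.0633 97.8
dark 349 202 [ 0.4794 -0.0767] 0.0605 0.0604 177.7
dark 389 201 [ 0.4814 -0.1487] 0.0609 0.0605 177.7
dark 429 200 [ 0.4836 -0.2204] 0.0612 0.0594 -179.8
dark 470 198 [ 0.4861 -0.2933] 0.0632 0.0614 -179.8
top 0.09 [274. 225.] 0.097 ((432.9517517089844, 50.15404510498047), (27.40629768371582, 25.889301300048828), 89.77118682861328)
top 0.09 [142. 208.] 0.1046 ((461.279052734375, 261.12152099609375), (56.79286575317383, 55.828243255615234), 45.52193832397461)
top 0.11 [182. 210.] 0.1173 ((455.62677001953125, 192.81716918945312), (64.10752868652344, 63.04214096069336), 89.8286361694336)
top 0.125 [226. 218.] 0.1286 ((442.4655456542969, 121.94091796875), (41.775047302246094, 60.57650375366211), 89.81145477294922)
top 0.092 [274. 225.] 0.0978 ((432.88800048828125, 50.900611877441406), (25.76416778564453, 22.628440856933594), 89.74018096923828)
```

```bash
cat > go.py <<'E'
# usage: go.py  x y z yawdeg [x y z yawdeg ...] : slide/rot from the present pose
import sys
from h import *
from scipy.spatial.transform import Rotation as Ro
o=monitor.get_obs(); P=o["position"]; R=Ro.from_euler("xyz",o["tool_rot"])
print("t",round(o["time"],2),"pos",P.round(4),"rpy",np.degrees(o["tool_rot"]).round(2),"grip",round(o["grip_width"]*1000,1),round(o["grasp_force"],1),"q",o["joints"].round(2),"F",o["contact_force"].round(1))
a=np.array(sys.argv[1:],float).reshape(-1,4)
for x in a:
    T=Ro.from_euler("xyz",[180,0,x[3]],degrees=True)
    print(x,"slide",(R.inv().apply(x[:3]-P)/.2).round(3),"rot",((R.inv()*T).as_rotvec()/np.pi).round(4))
E
python3 - <<'E'
from h import *
c=optics.get_calibration("top"); p=cv2.imread("pics/top0.png"); d=np.load("top0.npy"); z=cloud(c,d)[...,2]
m=(z>.122)&(z<.136); m[:180]=0;m[250:]=0;m[:,:115]=0;m[:,310:]=0
k=max(blobs(m,25),key=cv2.contourArea)
b=np.array([ray(c,*q,.129)[:2] for q in cv2.boxPoints(cv2.minAreaRect(k))]); print(b.round(4),b.mean(0))
for i in range(2): e=b[i+1]-b[i]; print(np.linalg.norm(e).round(4),np.degrees(np.arctan2(e[1],e[0])).round(1))
pts=np.array([ray(c,*q,.129)[:2] for q in k[:,0]])
# left/right edge fits
mid=pts.mean(0)
for s in(1,-1):
    e=pts[(s*(pts[:,1]-mid[1])>.015)&(abs(pts[:,0]-mid[0])<.022)]; print(np.degrees(np.arctan(np.polyfit(e[:,0],e[:,1],1)[0])))
E
python3 go.py .20 -.46 .233 45 .3 -.3 .233 60 .433 .0505 .233 82.4
```

```text
[[0.4728 0.1429]
 [0.4726 0.0997]
 [0.4121 0.0995]
 [0.4123 0.1425]] [0.44243585 0.12116064]
0.0432 -90.2
0.0605 -179.8
-2.635260380506689
-0.24036956753354263
t 0.1 pos [ 0.2193 -0.6644  0.2324] rpy [-179.95   -0.     18.26] grip 90.9 0.0 q [-1.29  0.38  1.73 -0.    1.03 -0.03] F [1.  0.2 0.2]
[ 0.2   -0.46   0.233 45.   ] slide [ 0.229 -1.001 -0.002] rot [-3.000e-04 -1.000e-04 -1.485e-01]
[ 0.3   -0.3    0.233 60.   ] slide [ 0.954 -1.604 -0.002] rot [-3.000e-04 -1.000e-04 -2.319e-01]
[4.33e-01 5.05e-02 2.33e-01 8.24e+01] slide [ 2.135 -3.06  -0.   ] rot [-3.000e-04 -2.000e-04 -3.563e-01]
```

```bash
python3 -m jog '{"slide":[[0.2,-0.25,0],[0.4,-0.5,0],[0.6,-0.75,0],[0.8,-1,0],[0.8,-1,0],[0.8,-1,0]],"rot":[[0,0,-0.05],[0,0,-0.1],[0,0,-0.15],[0,0,-0.2],[0,0,-0.2],[0,0,-0.2]],"grip":[91,91,91,91,91,91]}' 40; python3 go.py .37 -.22 .24 70  .45 -.05 .24 82.4 .461 .261 .24 82.4
```

```text
time: 0.85
position: [0.3089, -0.4248, 0.2331]
tool_rot: [3.141, 0.0, 0.947]
contact_force: [-0.0, 0.3, 0.8]
grip_width: 0.0911
grasp_force: 0.0
t 0.85 pos [ 0.3089 -0.4248  0.2331] rpy [1.7998e+02 2.0000e-02 5.4250e+01] grip 91.1 0.0 q [-0.99  0.1   2.09 -0.    0.95 -0.36] F [-0.   0.3  0.8]
[ 0.37 -0.22  0.24 70.  ] slide [ 1.01  -0.35  -0.035] rot [ 0.0001  0.0001 -0.0875]
[ 4.50e-01 -5.00e-02  2.40e-01  8.24e+01] slide [ 1.933 -0.522 -0.035] rot [ 1.000e-04  1.000e-04 -1.564e-01]
[ 0.461  0.261  0.24  82.4  ] slide [ 3.227 -1.386 -0.036] rot [ 1.000e-04  1.000e-04 -1.564e-01]
```

```bash
python3 -m jog '{"slide":[[0.25,-0.08,0],[0.5,-0.16,0],[0.75,-0.24,-0.02],[1,-0.3,-0.035],[1,-0.3,-0.035]],"rot":[[0,0,-0.04],[0,0,-0.08],[0,0,-0.12],[0,0,-0.156],[0,0,-0.156]],"grip":[91,91,91,91,91]}' 40; python3 go.py .41 -.02 .24 82.4 .461 .261 .24 82.4
```

```text
time: 1.48
position: [0.3778, -0.2264, 0.2403]
tool_rot: [3.141, 0.0, 1.44]
contact_force: [0.1, -0.1, -0.7]
grip_width: 0.0909
grasp_force: 0.0
t 1.48 pos [ 0.3778 -0.2264  0.2403] rpy [1.7997e+02 1.0000e-02 8.2500e+01] grip 90.9 0.0 q [-0.59 -0.06  2.24  0.    0.96 -0.46] F [ 0.1 -0.1 -0.7]
[ 4.10e-01 -2.00e-02  2.40e-01  8.24e+01] slide [1.044e+00 2.500e-02 1.000e-03] rot [0.0002 0.0001 0.0005]
[ 0.461  0.261  0.24  82.4  ] slide [2.47e+00 9.40e-02 1.00e-03] rot [0.0002 0.0001 0.0005]
```

```bash
python3 -m jog '{"slide":[[0.25,0.08,0],[0.5,0.16,0],[0.75,0.22,0],[1,0.22,0],[1,0.22,0]],"rot":[[0,0,0],[0,0,0],[0,0,0],[0,0,0],[0,0,0]],"grip":[91,91,91,91,91]}' 40; python3 go.py .461 .261 .24 82.4
```

```text
time: 2.1
position: [0.448, -0.0342, 0.2399]
tool_rot: [-3.142, -0.0, 1.438]
contact_force: [0.9, 0.2, -0.0]
grip_width: 0.0912
grasp_force: 0.0
t 2.1 pos [ 0.448  -0.0342  0.2399] rpy [-180.     -0.     82.38] grip 91.2 0.0 q [-0.13 -0.04  2.22  0.    0.96  0.01] F [ 0.9  0.2 -0. ]
[ 0.461  0.261  0.24  82.4  ] slide [ 1.471e+00 -1.310e-01 -1.000e-03] rot [-0.     -0.     -0.0001]
```

```bash
python3 -m jog '{"slide":[[0.25,-0.02,0],[0.5,-0.05,0],[0.75,-0.08,0],[1,-0.1,0],[1,-0.1,0]],"rot":[[0,0,0],[0,0,0],[0,0,0],[0,0,0],[0,0,0]],"grip":[91,91,91,91,91]}' 40; python3 go.py .461 .261 .24 82.4 .461 .261 .082 82.4
python3 - <<'E'
from h import *
c=optics.get_calibration("wrist");p,d=optics.grab_frame("wrist");cv2.imwrite("pics/w1.png",p);np.savez("w1.npz",d=d,**c);print(c["t"],c["vfov"])
z=cloud(c,d)[...,2]
for n,lo,hi in(("jam",.098,.109),("honey",.112,.123),("carton",.125,.134)):
    for k in blobs((z>lo)&(z<hi),300):
        r=cv2.minAreaRect(k);zz=dict(jam=.105,honey=.119,carton=.129)[n];b=np.array([ray(c,*q,zz)[:2] for q in cv2.boxPoints(r)])
        print(n,np.round(r[0]),b.mean(0).round(4),np.linalg.norm(b[1]-b[0]).round(4),np.linalg.norm(b[2]-b[1]).round(4))
E
```

```text
time: 2.72
position: [0.4551, 0.1666, 0.2399]
tool_rot: [3.141, -0.0, 1.437]
contact_force: [-0.7, -0.1, 0.6]
grip_width: 0.0911
grasp_force: 0.0
t 2.73 pos [0.4551 0.1666 0.2399] rpy [179.99  -0.    82.36] grip 91.1 0.0 q [ 0.3   0.02  2.16 -0.    0.96  0.44] F [-0.7 -0.1  0.6]
[ 0.461  0.261  0.24  82.4  ] slide [ 0.472 -0.034 -0.   ] rot [ 0.0001 -0.     -0.0002]
[4.61e-01 2.61e-01 8.20e-02 8.24e+01] slide [ 0.472 -0.034  0.79 ] rot [ 0.0001 -0.     -0.0002]
[-0.42933381  0.18024945  0.46767555] 64.1653772992113
jam [520. 285.] [0.6159 0.1044] 0.0055 0.0572
jam [554. 193.] [0.6396 0.1761] 0.089 0.0073
jam [ 25. 167.] [0.2503 0.2485] 0.0256 0.0666
jam [309. 106.] [0.4649 0.2632] 0.0536 0.0547
jam [612.  28.] [0.6728 0.2854] 0.0366 0.0103
honey [306. 274.] [0.4459 0.1436] 0.0603 0.0047
honey [529. 289.] [0.6157 0.1077] 0.0487 0.0058
honey [314. 204.] [0.4593 0.1952] 0.0604 0.0627
honey [565. 196.] [0.6396 0.1761] 0.0895 0.007
honey [ 14. 178.] [0.2505 0.2426] 0.0199 0.0652
honey [625.  27.] [0.6709 0.283 ] 0.0325 0.0107
carton [308. 303.] [0.4447 0.1231] 0.0614 0.0438
carton [576. 198.] [0.6409 0.1759] 0.0889 0.0068
```

View pics/w1.png

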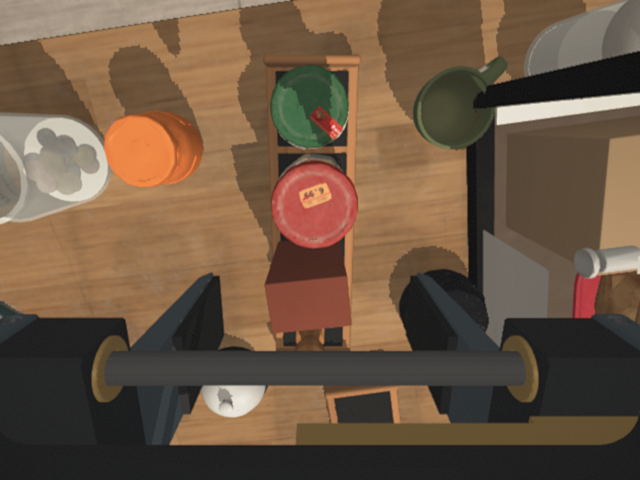

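The wrist view shows the jars, green (309,106) and red (314,204), and the carton (308,303) in line, with the fingers clear of the mug (455,105). It agrees with the top camera to 2–3 mm. I pick up the jam jar.

```bash
python3 -m jog '{"slide":[[0.24,-0.013,0],[0.477,-0.025,0],[0.477,-0.025,0],[0.477,-0.025,0.25],[0.477,-0.025,0.45],[0.477,-0.025,0.65],[0.477,-0.025,0.76],[0.477,-0.025,0.79],[0.477,-0.025,0.79],[0.477,-0.025,0.79],[0.477,-0.025,0.79],[0.477,-0.025,0.79]],"rot":[[0,0,0],[0,0,0],[0,0,0],[0,0,0],[0,0,0],[0,0,0],[0,0,0],[0,0,0],[0,0,0],[0,0,0],[0,0,0],[0,0,0]],"grip":[91,91,91,91,91,91,91,91,91,50,50,50]}' 30; python3 go.py
```

```text
time: 4.28
position: [0.4618, 0.2613, 0.0825]
tool_rot: [3.141, -0.0, 1.437]
contact_force: [1.7, 0.2, -0.2]
grip_width: 0.0639
grasp_force: 1.0
t 4.28 pos [0.4618 0.2613 0.0825] rpy [ 1.7996e+02 -3.0000e-02  8.2360e+01] grip 63.9 1.0 q [ 0.47  0.36  2.12 -0.    0.66  0.6 ] F [ 1.7  0.2 -0.2]
```

```bash
python3 -m jog '{"slide":[[0,0,0],[0,0,0],[0,0,0],[0,0,-0.1],[0,0,-0.3],[0,0,-0.5],[0,0,-0.7],[0,0,-0.79],[0,0,-0.79]],"rot":[[0,0,0],[0,0,0],[0,0,0],[0,0,0],[0,0,0],[0,0,0],[0,0,0],[0,0,0],[0,0,0]],"grip":[50,50,50,50,50,50,50,50,50]}' 30; python3 go.py .455 .07 .24 84 .486 -.293 .24 91.8
```

```text
time: 5.4
position: [0.4616, 0.2613, 0.2401]
tool_rot: [3.141, -0.001, 1.437]
contact_force: [-0.0, -1.2, -4.5]
grip_width: 0.0581
grasp_force: 30.0
t 5.4 pos [0.4616 0.2613 0.2401] rpy [ 1.7996e+02 -3.0000e-02  8.2350e+01] grip 58.1 30.0 q [0.47 0.1  2.07 0.   0.97 0.6 ] F [-0.  -1.2 -4.5]
[4.55e-01 7.00e-02 2.40e-01 8.40e+01] slide [-0.952  0.095 -0.   ] rot [ 0.0002 -0.0002 -0.0092]
[ 0.486 -0.293  0.24  91.8  ] slide [-2.73e+00  4.90e-01 -1.00e-03] rot [ 0.0002 -0.0002 -0.0525]
```

```bash
python3 -m jog '{"slide":[[-0.15,0.02,0],[-0.35,0.05,0],[-0.55,0.09,0],[-0.75,0.12,0],[-0.95,0.16,0],[-0.95,0.16,0]],"rot":[[0,0,0],[0,0,-0.01],[0,0,-0.01],[0,0,-0.02],[0,0,-0.02],[0,0,-0.02]],"grip":[50,50,50,50,50,50]}' 30;  python3 -m jog '{"slide":[[-0.2,0.03,0],[-0.4,0.07,0],[-0.6,0.1,0],[-0.8,0.13,0],[-0.95,0.16,0],[-0.95,0.16,0]],"rot":[[0,0,-0.01],[0,0,-0.01],[0,0,-0.02],[0,0,-0.03],[0,0,-0.033],[0,0,-0.033]],"grip":[50,50,50,50,50,50]}' 30; python3 go.py .486 -.293 .24 91.8 .486 -.293 .084 91.8
python3 - <<'E'
from h import *
c=optics.get_calibration("wrist");p,d=optics.grab_frame("wrist");cv2.imwrite("pics/w2.png",p)
hsv=cv2.cvtColor(p,cv2.COLOR_BGR2HSV)
for k in blobs(hsv[...,2]<65,600):
    r=cv2.minAreaRect(k); print(np.round(r[0]),np.round(r[1]),ray(c,*r[0],.019)[:2].round(4))
E
```

```text
time: 6.15
position: [0.467, 0.0667, 0.2379]
tool_rot: [-3.139, 0.001, 1.497]
contact_force: [-0.2, 0.9, -4.6]
grip_width: 0.0581
grasp_force: 30.0
time: 6.9
position: [0.4862, -0.1239, 0.2384]
tool_rot: [-3.14, -0.001, 1.602]
contact_force: [0.2, 0.2, -4.4]
grip_width: 0.0586
grasp_force: 30.0
t 6.9 pos [ 0.4862 -0.1239  0.2384] rpy [-1.7988e+02 -4.0000e-02  9.1790e+01] grip 58.6 30.0 q [-0.3   0.06  2.13  0.    0.96 -0.33] F [ 0.2  0.2 -4.4]
[ 0.486 -0.293  0.24  91.8  ] slide [-0.845 -0.027 -0.009] rot [-0.0006 -0.0002 -0.    ]
[ 4.86e-01 -2.93e-01  8.40e-02  9.18e+01] slide [-0.846 -0.026  0.771] rot [-0.0006 -0.0002 -0.    ]
[540. 280.] [81. 29.] [ 0.7244 -0.1871]
[311. 222.] [28. 64.] [ 0.4831 -0.1315]
[311. 166.] [68. 68.] [ 0.4815 -0.0764]
[320. 240.] [479. 639.] [ 0.4922 -0.1495]
[263.  28.] [77. 62.] [0.437  0.0404]
```

View pics/w2.png

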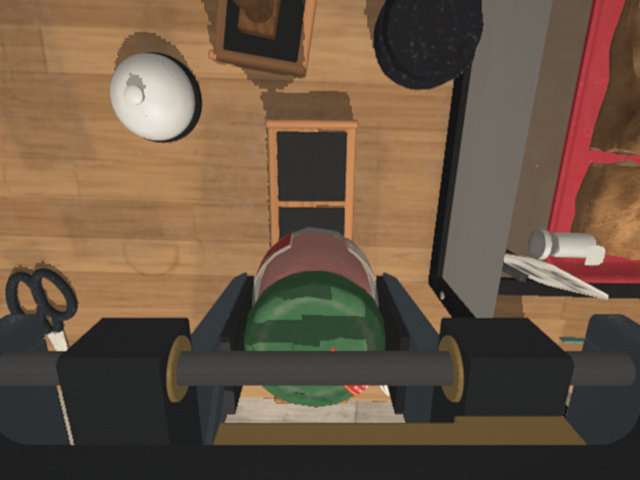

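The wrist view shows the jam jar held upright and the empty rack's first mat at (311,166), which agrees with the top camera to 2 mm. I go over mat 4.

```bash
python3 -m jog '{"slide":[[-0.25,-0.01,0],[-0.5,-0.02,0],[-0.75,-0.022,0],[-0.845,-0.022,0],[-0.845,-0.022,0],[-0.845,-0.022,0.2],[-0.845,-0.022,0.4],[-0.845,-0.022,0.6],[-0.845,-0.022,0.7],[-0.845,-0.022,0.74],[-0.845,-0.022,0.74]],"rot":[[0,0,0],[0,0,0],[0,0,0],[0,0,0],[0,0,0],[0,0,0],[0,0,0],[0,0,0],[0,0,0],[0,0,0],[0,0,0]],"grip":[50,50,50,50,50,50,50,50,50,50,50]}' 30; python3 go.py .487 -.293 .083 91.8
```

```text
time: 8.32
position: [0.488, -0.292, 0.0924]
tool_rot: [3.141, 0.0, 1.604]
contact_force: [-0.9, -0.1, -3.5]
grip_width: 0.0584
grasp_force: 30.0
t 8.32 pos [ 0.488  -0.292   0.0924] rpy [1.7998e+02 1.0000e-02 9.1900e+01] grip 58.4 30.0 q [-0.58  0.39  2.05  0.    0.71 -0.61] F [-0.9 -0.1 -3.5]
[ 4.87e-01 -2.93e-01  8.30e-02  9.18e+01] slide [-0.005 -0.005  0.047] rot [0.0001 0.0001 0.0006]
```

```bash
python3 -m jog '{"slide":[[-0.005,-0.005,0.03],[-0.005,-0.005,0.047],[-0.005,-0.005,0.047],[-0.005,-0.005,0.047]],"rot":[[0,0,0],[0,0,0],[0,0,0],[0,0,0]],"grip":[50,50,50,50]}' 30; python3 go.py; python3 -m jog '{"slide":[[0,0,0],[0,0,0],[0,0,0],[0,0,0],[0,0,-0.05],[0,0,-0.25],[0,0,-0.5],[0,0,-0.75],[0,0,-0.78]],"rot":[[0,0,0],[0,0,0],[0,0,0],[0,0,0],[0,0,0],[0,0,0],[0,0,0],[0,0,0],[0,0,0]],"grip":[70,91,91,91,91,91,91,91,91]}'; python3 go.py .46 -.1 .24 86 .4575 .194 .24 82.4
```

```text
time: 8.82
position: [0.4867, -0.2933, 0.0827]
tool_rot: [3.142, 0.0, 1.604]
contact_force: [0.2, 0.8, -4.7]
grip_width: 0.0584
grasp_force: 30.0
t 8.82 pos [ 0.4867 -0.2933  0.0827] rpy [180.     0.    91.88] grip 58.4 30.0 q [-0.58  0.4   2.05 -0.    0.69 -0.62] F [ 0.2  0.8 -4.7]
time: 9.95
position: [0.4881, -0.2942, 0.2428]
tool_rot: [3.137, 0.004, 1.604]
contact_force: [0.1, 0.3, 0.5]
grip_width: 0.0905
grasp_force: 0.0
t 9.95 pos [ 0.4881 -0.2942  0.2428] rpy [179.71   0.2   91.89] grip 90.5 0.0 q [-0.58  0.16  2.    0.    0.98 -0.62] F [0.1 0.3 0.5]
[ 0.46 -0.1   0.24 86.  ] slide [ 0.975 -0.108  0.01 ] rot [0.0017 0.0011 0.0327]
[ 0.4575  0.194   0.24   82.4   ] slide [ 2.445 -0.073  0.005] rot [0.0017 0.001  0.0527]
```

```bash
python3 -m jog '{"slide":[[0.25,-0.01,0],[0.5,-0.02,0],[0.75,-0.02,0.01],[1,-0.03,0.01],[1,-0.03,0.01]],"rot":[[0,0,0.02],[0,0,0.04],[0,0,0.053],[0,0,0.053],[0,0,0.053]],"grip":[91,91,91,91,91]}' 30; python3 go.py .4575 .194 .24 82.4
```

```text
time: 10.58
position: [0.4733, -0.0912, 0.2361]
tool_rot: [-3.141, -0.0, 1.44]
contact_force: [0.4, -0.3, 0.3]
grip_width: 0.0908
grasp_force: 0.0
t 10.57 pos [ 0.4733 -0.0912  0.2361] rpy [-1.7994e+02 -2.0000e-02  8.2530e+01] grip 90.8 0.0 q [-0.24  0.02  2.16  0.    0.96 -0.11] F [ 0.4 -0.3  0.3]
[ 0.4575  0.194   0.24   82.4   ] slide [ 1.404 -0.264 -0.019] rot [-0.0003 -0.0001  0.0007]
```

```bash
python3 -m jog '{"slide":[[0.25,-0.05,-0.02],[0.5,-0.1,-0.02],[0.75,-0.15,-0.02],[1,-0.19,-0.02],[1,-0.19,-0.02],[1,-0.19,-0.02]],"rot":[[0,0,0],[0,0,0],[0,0,0],[0,0,0],[0,0,0],[0,0,0]],"grip":[91,91,91,91,91,91]}' 30; python3 go.py .4575 .194 .08 82.4
```

```text
time: 11.32
position: [0.4631, 0.109, 0.2402]
tool_rot: [-3.141, 0.0, 1.437]
contact_force: [0.6, -0.8, 0.5]
grip_width: 0.0911
grasp_force: 0.0
t 11.32 pos [0.4631 0.109  0.2402] rpy [-1.7997e+02  2.0000e-02  8.2360e+01] grip 91.1 0.0 q [ 0.18  0.01  2.17 -0.    0.96  0.32] F [ 0.6 -0.8  0.5]
[4.575e-01 1.940e-01 8.000e-02 8.240e+01] slide [ 0.418 -0.084  0.801] rot [-0.0002  0.0001 -0.0002]
```

```bash
python3 -m jog '{"slide":[[0.25,-0.05,0],[0.418,-0.083,0],[0.418,-0.083,0],[0.418,-0.083,0.25],[0.418,-0.083,0.45],[0.418,-0.083,0.65],[0.418,-0.083,0.76],[0.418,-0.083,0.8],[0.418,-0.083,0.8],[0.418,-0.083,0.8],[0.418,-0.083,0.8],[0.418,-0.083,0.8]],"rot":[[0,0,0],[0,0,0],[0,0,0],[0,0,0],[0,0,0],[0,0,0],[0,0,0],[0,0,0],[0,0,0],[0,0,0],[0,0,0],[0,0,0]],"grip":[91,91,91,91,91,91,91,91,91,50,50,50]}' 35; python3 go.py;  python3 -m jog '{"slide":[[0,0,0],[0,0,0],[0,0,0],[0,0,-0.1],[0,0,-0.3],[0,0,-0.5],[0,0,-0.7],[0,0,-0.8],[0,0,-0.8]],"rot":[[0,0,0],[0,0,0],[0,0,0],[0,0,0],[0,0,0],[0,0,0],[0,0,0],[0,0,0],[0,0,0]],"grip":[50,50,50,50,50,50,50,50,50]}' 35; python3 go.py .485 -.2205 .24 91.8
```

```text
time: 12.82
position: [0.4581, 0.1949, 0.0811]
tool_rot: [3.141, -0.0, 1.437]
contact_force: [3.2, 0.2, 0.8]
grip_width: 0.0638
grasp_force: 27.3
t 12.82 pos [0.4581 0.1949 0.0811] rpy [ 1.7994e+02 -3.0000e-02  8.2360e+01] grip 63.8 27.3 q [ 0.36  0.32  2.19 -0.    0.63  0.49] F [3.2 0.2 0.8]
time: 13.95
position: [0.4579, 0.1949, 0.2412]
tool_rot: [3.14, -0.001, 1.437]
contact_force: [-1.2, -0.0, -6.5]
grip_width: 0.0633
grasp_force: 35.0
t 13.95 pos [0.4579 0.1949 0.2412] rpy [ 1.7992e+02 -5.0000e-02  8.2350e+01] grip 63.3 35.0 q [0.36 0.04 2.13 0.   0.96 0.49] F [-1.2 -0.  -6.5]
[ 0.485  -0.2205  0.24   91.8   ] slide [-2.04   0.411  0.005] rot [ 0.0005 -0.0002 -0.0525]
```

The opening reads 63 mm, so the pads hold the honey jar by its lid. It hangs upright, so I carry it gently.

```bash
python3 -m jog '{"slide":[[-0.08,0.02,0],[-0.2,0.04,0],[-0.35,0.07,0],[-0.5,0.1,0],[-0.65,0.13,0],[-0.8,0.16,0],[-0.92,0.19,0],[-1,0.2,0],[-1,0.2,0],[-1,0.2,0]],"rot":[[0,0,0],[0,0,0],[0,0,-0.01],[0,0,-0.02],[0,0,-0.02],[0,0,-0.03],[0,0,-0.04],[0,0,-0.053],[0,0,-0.053],[0,0,-0.053]],"grip":[50,50,50,50,50,50,50,50,50,50]}' 35; python3 go.py .485 -.2205 .24 91.8
python3 - <<'E'
from h import *
for n in("wrist","top"): p,d=optics.grab_frame(n);cv2.imwrite(f"pics/{n}3.png",p)
E
```

```text
time: 15.2
position: [0.4702, -0.0087, 0.2397]
tool_rot: [-3.14, -0.0, 1.603]
contact_force: [0.8, 0.4, -6.0]
grip_width: 0.0635
grasp_force: 35.0
t 15.2 pos [ 0.4702 -0.0087  0.2397] rpy [-1.7992e+02 -1.0000e-02  9.1820e+01] grip 63.5 35.0 q [-0.07 -0.    2.18  0.    0.96 -0.1 ] F [ 0.8  0.4 -6. ]
[ 0.485  -0.2205  0.24   91.8   ] slide [-1.061  0.04  -0.002] rot [-0.0005 -0.0001  0.0001]
```

View pics/wrist3.png

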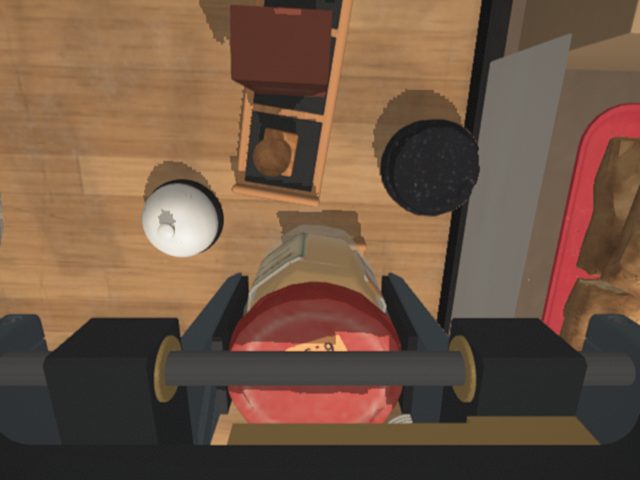

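The honey jar hangs straight, with its lid at (315,365) and its body below in line. I go on to mat 3 and descend to about 10 mm above it.

```bash
python3 -m jog '{"slide":[[-0.12,0.005,0],[-0.3,0.01,0],[-0.5,0.02,0],[-0.7,0.03,0],[-0.9,0.04,0],[-1,0.04,0],[-1,0.04,0],[-1,0.04,0]],"rot":[[0,0,0],[0,0,0],[0,0,0],[0,0,0],[0,0,0],[0,0,0],[0,0,0],[0,0,0]],"grip":[50,50,50,50,50,50,50,50]}' 35; python3 -m jog '{"slide":[[-0.06,0,0],[-0.06,0,0.1],[-0.06,0,0.25],[-0.06,0,0.4],[-0.06,0,0.55],[-0.06,0,0.66],[-0.06,0,0.72],[-0.06,0,0.74],[-0.06,0,0.74]],"rot":[[0,0,0],[0,0,0],[0,0,0],[0,0,0],[0,0,0],[0,0,0],[0,0,0],[0,0,0],[0,0,0]],"grip":[50,50,50,50,50,50,50,50,50]}' 35; python3 go.py .485 -.2205 .081 91.8
```

```text
time: 16.3
position: [0.4852, -0.2076, 0.2403]
tool_rot: [-3.141, -0.0, 1.604]
contact_force: [0.2, 0.1, -5.4]
grip_width: 0.0637
grasp_force: 35.0
time: 17.42
position: [0.4861, -0.2206, 0.093]
tool_rot: [3.141, 0.0, 1.604]
contact_force: [-0.5, -0.0, -5.6]
grip_width: 0.0637
grasp_force: 35.0
t 17.43 pos [ 0.4861 -0.2206  0.093 ] rpy [1.7997e+02 2.0000e-02 9.1890e+01] grip 63.7 35.0 q [-0.47  0.34  2.12 -0.    0.68 -0.5 ] F [-0.5 -0.  -5.6]
[ 4.850e-01 -2.205e-01  8.100e-02  9.180e+01] slide [ 0.001 -0.005  0.06 ] rot [0.0002 0.0001 0.0005]
```

```bash
python3 -m jog '{"slide":[[0,-0.005,0.03],[0,-0.005,0.05],[0,-0.005,0.06],[0,-0.005,0.06],[0,-0.005,0.06]],"rot":[[0,0,0],[0,0,0],[0,0,0],[0,0,0],[0,0,0]],"grip":[50,50,50,50,50]}' 35; python3 go.py
```

```text
time: 18.05
position: [0.4849, -0.2205, 0.081]
tool_rot: [3.142, 0.0, 1.604]
contact_force: [-2.1, 1.5, 6.8]
grip_width: 0.0638
grasp_force: 35.0
t 18.05 pos [ 0.4849 -0.2205  0.081 ] rpy [180.     0.    91.89] grip 63.8 35.0 q [-0.47  0.36  2.12 -0.    0.66 -0.5 ] F [-2.1  1.5  6.8]
```

Contact at 6.8 N upward, so the jar is on its mat. I release it and head for the carton.

```bash
python3 -m jog '{"slide":[[0,0,0],[0,0,0],[0,0,0],[0,0,0],[0,0,0],[0,0,-0.1],[0,0,-0.3],[0,0,-0.55],[0,0,-0.78],[0,0,-0.79]],"rot":[[0,0,0],[0,0,0],[0,0,0],[0,0,0],[0,0,0],[0,0,0],[0,0,0],[0,0,0],[0,0,0],[0,0,0]],"grip":[70,91,91,91,91,91,91,91,91,91]}'; python3 go.py .4435 .122 .24 88.6
```

```text
time: 19.3
position: [0.4862, -0.2212, 0.2419]
tool_rot: [3.137, 0.003, 1.604]
contact_force: [0.3, 0.0, -0.8]
grip_width: 0.0909
grasp_force: 0.0
t 19.3 pos [ 0.4862 -0.2212  0.2419] rpy [1.7971e+02 1.6000e-01 9.1890e+01] grip 90.9 0.0 q [-0.47  0.1   2.07  0.    0.97 -0.5 ] F [ 0.3  0.  -0.8]
[ 0.4435  0.122   0.24   88.6   ] slide [ 1.722 -0.157  0.004] rot [0.0016 0.0008 0.0183]
```

Run:
```python
from h import *
c=optics.get_calibration("wrist");p,d=optics.grab_frame("wrist");cv2.imwrite("pics/w4.png",p)
W=cloud(c,d);z=W[...,2]; print(W[::60,320].round(3).tolist())
```

```text
[[0.487, -0.039, 0.035], [0.488, -0.081, 0.02], [0.49, -0.132, 0.02], [0.492, -0.188, 0.018], [0.492, -0.219, 0.119], [0.494, -0.275, 0.105], [0.487, -0.188, 0.318], [0.55, -1.324, -0.922]]
```

View pics/w4.png

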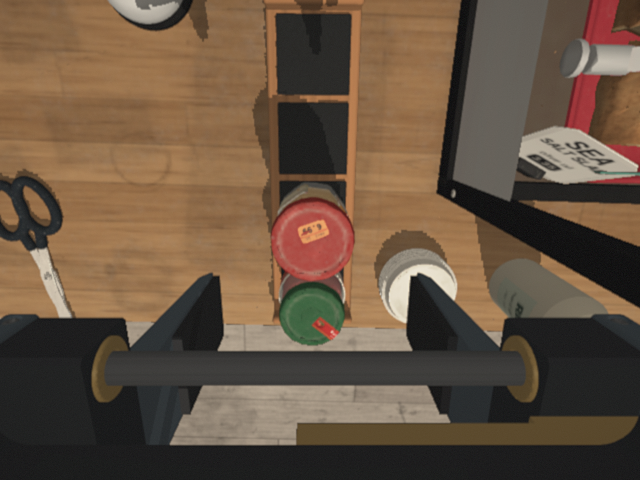

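Both jars stand on mats 3 (313,237) and 4 (312,312). Next is the carton.

```bash
python3 -m jog '{"slide":[[0.25,-0.02,0],[0.5,-0.04,0],[0.75,-0.06,0],[1,-0.08,0],[1,-0.08,0],[1,-0.08,0]],"rot":[[0,0,0.01],[0,0,0.018],[0,0,0.018],[0,0,0.018],[0,0,0.018],[0,0,0.018]],"grip":[91,91,91,91,91,91]}' 30; python3 go.py .4435 .122 .24 88.6
python3 - <<'E'
from h import *
c=optics.get_calibration("wrist");p,d=optics.grab_frame("wrist"); z=cloud(c,d)[...,2]
for k in blobs((z>.122)&(z<.136),800):
    b=np.array([ray(c,*q,.129)[:2] for q in cv2.boxPoints(cv2.minAreaRect(k))])
    print(b.mean(0).round(4),[(np.linalg.norm(e).round(3),np.degrees(np.arctan2(e[1],e[0])).round(1)) for e in (b[1]-b[0],b[2]-b[1])])
E
```

```text
time: 20.1
position: [0.4619, -0.0212, 0.2377]
tool_rot: [-3.14, 0.0, 1.548]
contact_force: [0.4, 0.0, 0.3]
grip_width: 0.0911
grasp_force: 0.0
t 20.1 pos [ 0.4619 -0.0212  0.2377] rpy [-179.93    0.     88.68] grip 91.1 0.0 q [-0.1  -0.01  2.2  -0.    0.96 -0.07] F [0.4 0.  0.3]
[ 0.4435  0.122   0.24   88.6   ] slide [ 0.714 -0.108 -0.011] rot [-0.0004  0.      0.0005]
[0.617 0.026] [(np.float64(0.211), np.float64(89.7)), (np.float64(0.008), np.float64(-8.7))]
[0.4449 0.118 ] [(np.float64(0.035), np.float64(84.8)), (np.float64(0.062), np.float64(-1.4))]
```

```bash
python3 -m jog '{"slide":[[0.25,-0.04,-0.01],[0.5,-0.08,-0.01],[0.714,-0.106,-0.01],[0.714,-0.106,-0.01],[0.714,-0.106,0.2],[0.714,-0.106,0.4],[0.714,-0.106,0.6],[0.714,-0.106,0.72],[0.714,-0.106,0.76],[0.714,-0.106,0.76],[0.714,-0.106,0.76]],"rot":[[0,0,0],[0,0,0],[0,0,0],[0,0,0],[0,0,0],[0,0,0],[0,0,0],[0,0,0],[0,0,0],[0,0,0],[0,0,0]],"grip":[91,91,91,91,91,91,91,91,91,91,50]}' 25; python3 go.py;  python3 -m jog '{"slide":[[0,0,0],[0,0,0],[0,0,0],[0,0,0],[0,0,-0.1],[0,0,-0.3],[0,0,-0.5],[0,0,-0.7],[0,0,-0.76],[0,0,-0.76]],"rot":[[0,0,0],[0,0,0],[0,0,0],[0,0,0],[0,0,0],[0,0,0],[0,0,0],[0,0,0],[0,0,0],[0,0,0]],"grip":[50,50,50,50,50,50,50,50,50,50]}' 25; python3 go.py .4827 -.1486 .24 91.8
```

```text
time: 21.52
position: [0.4451, 0.122, 0.0874]
tool_rot: [3.14, -0.0, 1.547]
contact_force: [-0.5, -0.5, -0.5]
grip_width: 0.0839
grasp_force: 0.0
t 21.52 pos [0.4451 0.122  0.0874] rpy [ 1.7992e+02 -2.0000e-02  8.8620e+01] grip 83.9 0.0 q [ 0.22  0.26  2.26 -0.    0.62  0.24] F [-0.5 -0.5 -0.5]
time: 22.78
position: [0.4443, 0.1222, 0.2384]
tool_rot: [3.141, -0.0, 1.547]
contact_force: [0.9, -0.0, -2.2]
grip_width: 0.0619
grasp_force: 25.0
t 22.77 pos [0.4443 0.1222 0.2384] rpy [ 1.7996e+02 -1.0000e-02  8.8650e+01] grip 61.9 25.0 q [ 0.22 -0.02  2.2  -0.    0.96  0.24] F [ 0.9 -0.  -2.2]
[ 0.4827 -0.1486  0.24   91.8   ] slide [-1.349  0.224 -0.008] rot [ 0.0002 -0.     -0.0175]
```

```bash
python3 -m jog '{"slide":[[-0.15,0.03,0],[-0.35,0.06,0],[-0.55,0.1,0],[-0.75,0.13,0],[-0.9,0.15,0],[-0.9,0.15,0],[-0.9,0.15,0]],"rot":[[0,0,-0.005],[0,0,-0.01],[0,0,-0.017],[0,0,-0.017],[0,0,-0.017],[0,0,-0.017],[0,0,-0.017]],"grip":[50,50,50,50,50,50,50]}' 25; python3 go.py .4827 -.1486 .24 91.8
```

```text
time: 23.65
position: [0.4694, -0.058, 0.2372]
tool_rot: [-3.139, -0.001, 1.6]
contact_force: [-0.7, 0.3, -1.1]
grip_width: 0.0618
grasp_force: 25.0
t 23.65 pos [ 0.4694 -0.058   0.2372] rpy [-1.7988e+02 -3.0000e-02  9.1690e+01] grip 61.8 25.0 q [-0.17  0.01  2.18  0.    0.96 -0.2 ] F [-0.7  0.3 -1.1]
[ 0.4827 -0.1486  0.24   91.8   ] slide [-0.455  0.053 -0.014] rot [-0.0007 -0.0002 -0.0006]
```

```bash
python3 -m jog '{"slide":[[-0.15,0.02,0],[-0.3,0.04,0],[-0.455,0.053,0],[-0.455,0.053,0],[-0.455,0.053,0.15],[-0.455,0.053,0.3],[-0.455,0.053,0.45],[-0.455,0.053,0.6],[-0.455,0.053,0.68],[-0.455,0.053,0.7],[-0.455,0.053,0.7]],"rot":[[0,0,0],[0,0,0],[0,0,0],[0,0,0],[0,0,0],[0,0,0],[0,0,0],[0,0,0],[0,0,0],[0,0,0],[0,0,0]],"grip":[50,50,50,50,50,50,50,50,50,50,50]}' 25; python3 go.py .4827 -.1486 .087 91.8
```

```text
time: 25.02
position: [0.4837, -0.1489, 0.099]
tool_rot: [3.141, 0.0, 1.601]
contact_force: [-0.2, -0.3, -2.2]
grip_width: 0.0622
grasp_force: 25.0
t 25.02 pos [ 0.4837 -0.1489  0.099 ] rpy [1.7998e+02 1.0000e-02 9.1720e+01] grip 62.2 25.0 q [-0.34  0.29  2.17  0.    0.68 -0.37] F [-0.2 -0.3 -2.2]
[ 4.827e-01 -1.486e-01  8.700e-02  9.180e+01] slide [ 0.002 -0.005  0.06 ] rot [ 0.0001  0.     -0.0005]
```

```bash
python3 -m jog '{"slide":[[0,-0.004,0.03],[0,-0.004,0.05],[0,-0.004,0.06],[0,-0.004,0.06],[0,-0.004,0.06]],"rot":[[0,0,0],[0,0,0],[0,0,0],[0,0,0],[0,0,0]],"grip":[50,50,50,50,50]}' 25; python3 go.py
```

```text
time: 25.65
position: [0.4826, -0.1492, 0.0868]
tool_rot: [-3.141, 0.0, 1.601]
contact_force: [-2.3, 0.1, 5.3]
grip_width: 0.062
grasp_force: 25.0
t 25.65 pos [ 0.4826 -0.1492  0.0868] rpy [-179.99    0.     91.71] grip 62.0 25.0 q [-0.35  0.32  2.17 -0.    0.65 -0.38] F [-2.3  0.1  5.3]
```

```bash
python3 -m jog '{"slide":[[0,0,0],[0,0,0],[0,0,0],[0,0,0],[0,0,0],[0,0,-0.1],[0,0,-0.3],[0,0,-0.55],[0,0,-0.75],[0,0,-0.76],[0,0,-0.76]],"rot":[[0,0,0],[0,0,0],[0,0,0],[0,0,0],[0,0,0],[0,0,0],[0,0,0],[0,0,0],[0,0,0],[0,0,0],[0,0,0]],"grip":[70,91,91,91,91,91,91,91,91,91,91]}'; python3 go.py .4345 .0505 .24 82.4
python3 - <<'E'
from h import *
c=optics.get_calibration("wrist");p,d=optics.grab_frame("wrist");cv2.imwrite("pics/w5.png",p);z=cloud(c,d)[...,2]
for k in blobs((z>.088)&(z<.106),60):
    b=np.array([ray(c,*q,.1)[:2] for q in cv2.boxPoints(cv2.minAreaRect(k))]); print(b.mean(0).round(4),np.linalg.norm(b[1]-b[0]).round(3),np.linalg.norm(b[2]-b[1]).round(3))
E
```

```text
time: 27.02
position: [0.4822, -0.149, 0.238]
tool_rot: [-3.141, -0.0, 1.601]
contact_force: [-0.9, 0.3, -0.3]
grip_width: 0.091
grasp_force: 0.0
t 27.02 pos [ 0.4822 -0.149   0.238 ] rpy [-1.7998e+02 -1.0000e-02  9.1700e+01] grip 91.0 0.0 q [-0.35  0.06  2.12  0.    0.96 -0.38] F [-0.9  0.3 -0.3]
[4.345e-01 5.050e-02 2.400e-01 8.240e+01] slide [ 1.004 -0.209 -0.01 ] rot [-0.0001 -0.      0.0517]
[ 0.4839 -0.1947] 0.053 0.019
[ 0.6831 -0.1514] 0.006 0.077
[ 0.4826 -0.1277] 0.06 0.003
[ 0.615  -0.0902] 0.219 0.011
```

View pics/w5.png

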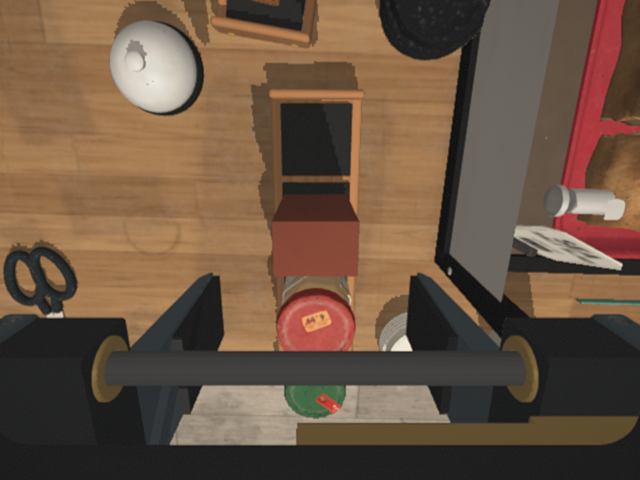

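The carton (315,240) stands upright on mat 2, and mat 1 (316,138) is free. I stop short of the stamp and measure it.

```bash
python3 -m jog '{"slide":[[0.2,-0.04,0],[0.4,-0.08,0],[0.6,-0.11,0],[0.6,-0.11,0],[0.6,-0.11,0]],"rot":[[0,0,0.02],[0,0,0.04],[0,0,0.052],[0,0,0.052],[0,0,0.052]],"grip":[91,91,91,91,91]}' 30; python3 go.py .4345 .0505 .24 82.4
python3 - <<'E'
from h import *
c=optics.get_calibration("wrist");p,d=optics.grab_frame("wrist");cv2.imwrite("pics/w6.png",p[:300]);z=cloud(c,d)[...,2]
for n,lo,hi,zz in(("knob",.09,.106,.099),("foot",.03,.045,.037)):
  for k in blobs((z>lo)&(z<hi),60):
    b=np.array([ray(c,*q,zz)[:2] for q in cv2.boxPoints(cv2.minAreaRect(k))]); e=b[1]-b[0]
    if abs(b.mean(0)-[.435,.05]).max()<.04: print(n,cv2.minAreaRect(k)[0],b.mean(0).round(4),np.linalg.norm(e).round(3),np.linalg.norm(b[2]-b[1]).round(3),np.degrees(np.arctan2(e[1],e[0])))
E
```

```text
time: 27.7
position: [0.4568, -0.03, 0.2377]
tool_rot: [-3.14, 0.0, 1.438]
contact_force: [0.4, -0.3, 0.2]
grip_width: 0.091
grasp_force: 0.0
t 27.7 pos [ 0.4568 -0.03    0.2377] rpy [-1.7993e+02  1.0000e-02  8.2400e+01] grip 91.0 0.0 q [-0.12 -0.02  2.21 -0.    0.96  0.02] F [ 0.4 -0.3  0.2]
[4.345e-01 5.050e-02 2.400e-01 8.240e+01] slide [ 0.384 -0.164 -0.011] rot [-0.0004  0.0001 -0.    ]
knob (271.5, 134.5) [0.4364 0.0516] 0.027 0.027 -7.659278601699009
foot (282.5, 178.0) [0.4331 0.0121] 0.081 0.007 -7.6424879864564845
foot (278.5, 133.0) [0.4358 0.0515] 0.029 0.038 -7.660364394830819
```

View pics/w6.png

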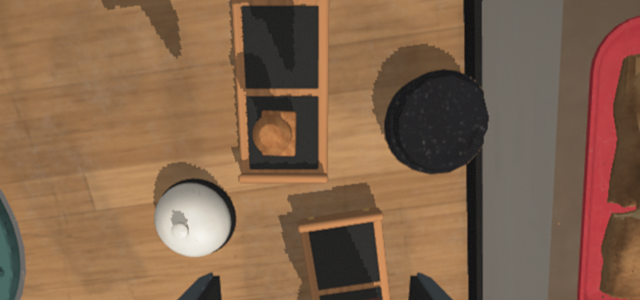

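The stamp's foot (278,133) is square with the old rack, and the fingers will clear the bell (195,218) and the tin (437,120). I grip its knob.

```bash
python3 -m jog '{"slide":[[0.2,-0.08,0],[0.386,-0.161,0],[0.386,-0.161,0],[0.386,-0.161,0.2],[0.386,-0.161,0.4],[0.386,-0.161,0.6],[0.386,-0.161,0.72],[0.386,-0.161,0.765],[0.386,-0.161,0.765],[0.386,-0.161,0.765],[0.386,-0.161,0.765],[0.386,-0.161,0.765]],"rot":[[0,0,0],[0,0,0],[0,0,0],[0,0,0],[0,0,0],[0,0,0],[0,0,0],[0,0,0],[0,0,0],[0,0,0],[0,0,0],[0,0,0]],"grip":[91,91,91,91,91,91,91,91,91,60,35,20]}' 20; python3 go.py;  python3 -m jog '{"slide":[[0,0,0],[0,0,0],[0,0,0],[0,0,0],[0,0,0],[0,0,0]],"rot":[[0,0,0],[0,0,0],[0,0,0],[0,0,0],[0,0,0],[0,0,0]],"grip":[20,20,20,20,20,20]}' 20; python3 go.py
```

```text
time: 29.25
position: [0.4357, 0.051, 0.0861]
tool_rot: [3.141, -0.0, 1.437]
contact_force: [-1.1, -0.6, -0.5]
grip_width: 0.0642
grasp_force: 0.0
t 29.25 pos [0.4357 0.051  0.0861] rpy [ 1.7994e+02 -1.0000e-02  8.2350e+01] grip 64.2 0.0 q [0.06 0.23 2.3  0.   0.61 0.2 ] F [-1.1 -0.6 -0.5]
time: 30.0
position: [0.4353, 0.051, 0.0855]
tool_rot: [-3.142, -0.0, 1.437]
contact_force: [-0.4, -0.6, -0.7]
grip_width: 0.0264
grasp_force: 20.0
t 30.0 pos [0.4353 0.051  0.0855] rpy [-180.     -0.     82.34] grip 26.4 20.0 q [0.06 0.23 2.3  0.   0.61 0.2 ] F [-0.4 -0.6 -0.7]
```

Firmly held on the knob (26.4 mm). I lift.

```bash
python3 -m jog '{"slide":[[0,0,-0.05],[0,0,-0.2],[0,0,-0.4],[0,0,-0.6],[0,0,-0.74],[0,0,-0.765],[0,0,-0.765],[0,0,-0.765]],"rot":[[0,0,0],[0,0,0],[0,0,0],[0,0,0],[0,0,0],[0,0,0],[0,0,0],[0,0,0]],"grip":[20,20,20,20,20,20,20,20]}' 20; python3 go.py .4805 -.0766 .238 91.8
```

```text
time: 31.0
position: [0.4347, 0.0509, 0.2375]
tool_rot: [-3.14, 0.0, 1.437]
contact_force: [0.3, -0.8, -1.0]
grip_width: 0.026
grasp_force: 20.0
t 31.0 pos [0.4347 0.0509 0.2375] rpy [-1.799e+02  2.000e-02  8.234e+01] grip 26.0 20.0 q [ 0.06 -0.06  2.24 -0.    0.96  0.2 ] F [ 0.3 -0.8 -1. ]
[ 4.805e-01 -7.660e-02  2.380e-01  9.180e+01] slide [-0.601  0.312 -0.003] rot [-0.0006  0.0001 -0.0525]
```

```bash
python3 -m jog '{"slide":[[-0.15,0.08,0],[-0.3,0.16,0],[-0.45,0.24,0],[-0.6,0.31,0],[-0.6,0.31,0],[-0.6,0.31,0.2],[-0.6,0.31,0.4],[-0.6,0.31,0.55],[-0.6,0.31,0.65],[-0.6,0.31,0.7],[-0.6,0.31,0.7],[-0.6,0.31,0.7]],"rot":[[0,0,-0.01],[0,0,-0.025],[0,0,-0.04],[0,0,-0.0525],[0,0,-0.0525],[0,0,-0.0525],[0,0,-0.0525],[0,0,-0.0525],[0,0,-0.0525],[0,0,-0.0525],[0,0,-0.0525],[0,0,-0.0525]],"grip":[20,20,20,20,20,20,20,20,20,20,20,20]}' 20; python3 go.py .4805 -.0766 .0855 91.8
```

```text
time: 32.5
position: [0.4812, -0.0762, 0.0992]
tool_rot: [3.141, 0.0, 1.602]
contact_force: [-0.0, 0.6, -1.4]
grip_width: 0.0262
grasp_force: 20.0
t 32.5 pos [ 0.4812 -0.0762  0.0992] rpy [1.7996e+02 1.0000e-02 9.1800e+01] grip 26.2 20.0 q [-0.2   0.27  2.21  0.    0.67 -0.24] F [-0.   0.6 -1.4]
[ 4.805e-01 -7.660e-02  8.550e-02  9.180e+01] slide [-0.002 -0.004  0.068] rot [ 0.0002  0.0001 -0.    ]
```

```bash
python3 -m jog '{"slide":[[0,-0.004,0.03],[0,-0.004,0.05],[0,-0.004,0.06],[0,-0.004,0.068],[0,-0.004,0.068],[0,-0.004,0.068]],"rot":[[0,0,0],[0,0,0],[0,0,0],[0,0,0],[0,0,0],[0,0,0]],"grip":[20,20,20,20,20,20]}' 20; python3 go.py
```

```text
time: 33.25
position: [0.4803, -0.0763, 0.0854]
tool_rot: [3.141, 0.0, 1.602]
contact_force: [-3.3, 0.9, 9.9]
grip_width: 0.0263
grasp_force: 20.0
t 33.25 pos [ 0.4803 -0.0763  0.0854] rpy [179.99   0.    91.79] grip 26.3 20.0 q [-0.21  0.29  2.21 -0.    0.64 -0.24] F [-3.3  0.9  9.9]
```

Grounded. I release (the fingers open slowly, so I wait), rise and move aside for a final look.

```bash
python3 -m jog '{"slide":[[0,0,0],[0,0,0],[0,0,0],[0,0,0],[0,0,0],[0,0,0],[0,0,-0.1],[0,0,-0.3],[0,0,-0.5],[0,0,-0.7],[0,0,-0.77],[0,0,-0.77]],"rot":[[0,0,0],[0,0,0],[0,0,0],[0,0,0],[0,0,0],[0,0,0],[0,0,0],[0,0,0],[0,0,0],[0,0,0],[0,0,0],[0,0,0]],"grip":[60,91,91,91,91,91,91,91,91,91,91,91]}' 20; python3 -m jog '{"slide":[[0.25,0,0],[0.5,0,0],[0.75,0,0],[0.9,0,0],[0.9,0,0]],"rot":[[0,0,0],[0,0,0],[0,0,0],[0,0,0],[0,0,0]],"grip":[91,91,91,91,91]}'; python3 -m jog '{"slide":[[0.25,0,0],[0.5,0,0],[0.75,0,0],[0.75,0,0],[0.75,0,0]],"rot":[[0,0,0],[0,0,0],[0,0,0],[0,0,0],[0,0,0]],"grip":[91,91,91,91,91]}'
python3 - <<'E'
from h import *
c=optics.get_calibration("top");p,d=optics.grab_frame("top");cv2.imwrite("pics/top7.png",p);z=cloud(c,d)[...,2]
for n,lo,hi,zz in(("stamp",.09,.106,.1),("jam",.098,.109,.105),("honey",.112,.123,.119),("carton",.124,.134,.129)):
  for k in blobs((z>lo)&(z<hi),60):
    b=np.array([ray(c,*q,zz)[:2] for q in cv2.boxPoints(cv2.minAreaRect(k))])
    m=b.mean(0)
    if m[1]<-.04 and .43<m[0]<.53: print(n,m.round(4),np.linalg.norm(b[1]-b[0]).round(3),np.linalg.norm(b[2]-b[1]).round(3))
E
```

```text
time: 34.75
position: [0.4802, -0.0763, 0.2391]
tool_rot: [3.14, 0.0, 1.602]
contact_force: [-0.7, 0.4, -0.4]
grip_width: 0.0909
grasp_force: 0.0
time: 35.38
position: [0.4734, 0.105, 0.2371]
tool_rot: [-3.139, 0.0, 1.605]
contact_force: [1.2, -1.0, -0.9]
grip_width: 0.0909
grasp_force: 0.0
time: 36.0
position: [0.4693, 0.2525, 0.2378]
tool_rot: [-3.14, 0.001, 1.602]
contact_force: [-0.4, -0.3, 1.1]
grip_width: 0.0909
grasp_force: 0.0
stamp [ 0.476  -0.0752] 0.026 0.026
stamp [ 0.4826 -0.2893] 0.054 0.051
jam [ 0.4836 -0.29  ] 0.055 0.054
honey [ 0.4825 -0.2196] 0.064 0.061
carton [ 0.4805 -0.1485] 0.042 0.061
```

View pics/top7.png

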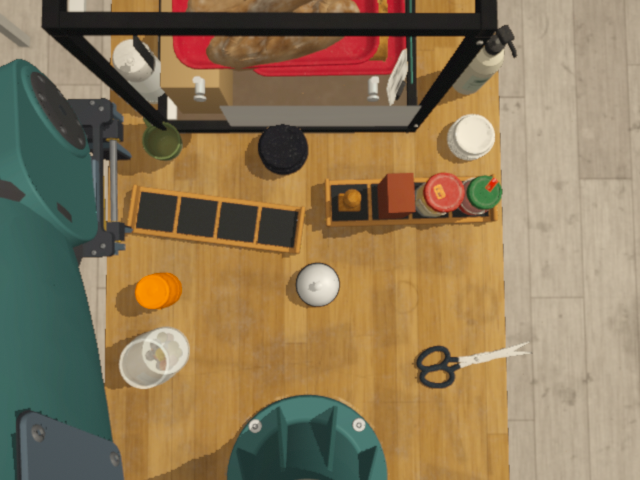

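The new row, left to right, is stamp (349,201), carton (397,195), honey jar (443,193) and jam jar (484,192). All four are upright, on their own mats and within about 3–4 mm of centre. Nothing else has moved.

```bash
python3 -c "from station import order; print(order.close_job())"
```

```text
the job is handed in; nothing more can be done
None
```

The four things now stand upright in the new rack in reverse order (stamp, carton, honey jar, jam jar from the left), each within about 4 mm of the middle of its mat by the top camera, and the job was handed in at about 36 s of the 112 s allowed.

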